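# Put the new parts into the right job trays

## Robot

A 6-joint arm with a two-finger parallel gripper is mounted at the origin on the work surface. World frame = base frame: x ahead of the robot, y to its left, z up, the work surface at z = 0. Lengths are in m, angles in degrees, forces in N, time in s.
With the tool pointing down it reaches from about 0.375 to 0.9 m from the base axis. Payload 3.1 kg.
Tool frame: the origin (TCP) lies on the front face of the gripper's body, between the roots of the fingers; the fingertips stand 70 mm ahead of it and the grasp point (between the pads) lies pinch_z ahead of it (pinch_z is the distance from the TCP to the grasp point, in m); z points along the fingers, x is the direction in which the jaws open and shut, and the axes are right-handed (so a half turn about z gives the same grasp; the last joint's range is limited). The gripper opens to 87 mm and grips with 3 to 60 N. Pads are 19 mm wide; open, the fingers measure 117 mm over their backs; the gripper's body (75 mm by 190 mm) begins 51 mm behind the grasp point.
Start: joints at [-80.644, 30.224, 82.088, -0, 67.689, -10.227], TCP at [0.21, -0.589, 0.292] pointing down, gripper open.
Joint ranges: [-176.69, 176.69], [-43.24, 126.21], [12.49, 139.97], [-82, 262], [0, 151.66], [-163.58, 163.58]. Speed limits (degrees/s): [159.86, 159.86, 180, 180, 180, 180].

## Interface

Orientations are given as a 3x3 rotation matrix whose columns are the frame's x, y, z axes.
In Python, from cell import get_state, snapshot, close_job, search_frame, pinch_z gives the robot as it stands.
- The arm moves only by the tool jog_arm, never from a script. Its argument "motion" is one flat list of numbers, 7 for each row, row after row: the finger opening in mm, from 0 to 87, then the shift along the tool's x, y, z in mm, then the turn, a rotation vector about the tool's x, y, z in rad. In form: [gripper, dx, dy, dz, ax, ay, az, gripper, dx, dy, dz, ax, ay, az, ...]. A call has 1 to 12 rows; each row is the pose to reach, as a shift and turn from the pose measured when the call began, along the tool's axes at that moment; what a row does not reach only later rows make up. A row lasts 1/10 s, in which the tool goes at most 50 mm and 8.59 degrees, less where a joint would pass 70% of its speed; a pose out of reach is approached as far as the arm can. A call with a gripper value outside its range is refused whole. The fingers move at their own pace and stop on an object; the grip force is fixed at half the most. Time passes only in rows, so rows that repeat a pose let the fingers close. It gives the time, the measured TCP pose, the force and the opening at its end, in the units of the state.
- get_state(): the state, without advancing time (a new reading comes with each control period).
- snapshot(name): name is "scene" or "top" or "wrist"; returns a dict with "image" (384x512x3 uint8, red, green, blue), "depth" (384x512 float32, m along the optical axis (not along the pixel's ray), 0 where there is no reading), "mtx" (3x3 intrinsics, pixels), "k1" (the pictures are not rectified: a ray, as slopes to the right and down, at radius r is drawn at 1 + k1 r^2 times it, then the intrinsics apply), "R" (3x3) and "t" (3): a world point X has camera coordinates R X + t. Camera axes: x right, y down, z forward; pixel columns grow to the right and rows downward; lengths in m; the calibration is good to about 2 mm. A picture is of the moment at which its call begins.
- close_job(): hands the job in, once; it reports no verdict.
Trained networks look in a picture, given as the dict that the camera call returned (one of the last four; its "shot" number tells which), for a name from the list of things; names that differ only in an ending like _2 or _b are one class to them, and where a whole thing is asked for, a point or a joint stands for the part that bears it (a point fixed in the world has none). Each returns a list of dicts, best first, with "score" (0 to 1); they miss things now and then, are a little off and sometimes report something else, mostly with a low value. They report only what shows in the picture. A call takes as long as a camera call. They do not tell look-alikes from the thing itself.
- search_frame(label, picture): "rect" ([centre column, centre row, width, height] in pixels, round what is visible of it).
The state is a dict: "clock": time; "joints": joint angles; "joint_vel": joint speeds; "effort": joint torques, N m; "tcp_pos": TCP position; "tool_rot": TCP orientation; "ft_force": force on the tool from outside, world axes, zero at the start; "ft_torque": the same for the moment, N m; "finger_gap": finger opening in m.
Only numpy, scipy, OpenCV 4.12 (cv2) and the standard library are available. Lean on these libraries where they do the work, as an engineer would, in place of code of your own. Each camera call takes 0.05 s, during which the arm holds its last target. There are 200 camera calls.

## Task

Three job trays on the workshop bench each hold, in the rear bay away from the robot, the old part taken off one car: an oil filter, a wheel bearing and an ignition coil pack; the new parts have been delivered into the front bays, but every one into the wrong tray. Put each new part into the front bay of the tray that holds the old part of the same kind, standing upright on the tray's floor and let go; the front of the black rubber mat is free to park a part on meanwhile. Set the parts down rather than drop them, keep them upright all the way, and leave the old parts where they are.

Things in the scene. Friction and masses are not known exactly. Their poses are not given: they have to be found in the camera images.
- new_filter: New (white, clean) spin-on oil filter: upright can, 64 mm in diameter, 70 mm high, sides plumb from 8 to 52 mm height, fluted dome above. Origin: centre of underside, z up. About 0.3 kg. Starts in the front bay of a wrong tray, within 10 mm of the bay's centre.
- new_bearing: New (bright steel) wheel bearing: ring standing flat, 60 mm outer diameter, 37 mm high, 30 mm bore, seal on its top face. Origin: centre of underside, z up. About 0.45 kg. Starts in the front bay of a wrong tray, within 10 mm of the bay's centre.
- new_coil: New (black, clean) ignition coil pack: block 64 mm (x) by 42 mm (y) by 30 mm high, two round towers on top at x = -18 and +18 mm, to 46 mm height. Origin: centre of underside, z up. About 0.35 kg. Its x is within 0.25 rad of that tray's x. Starts in the front bay of a wrong tray, within 10 mm of the bay's centre.
- old_filter: Old, grimy brown spin-on oil filter: upright can, 64 mm in diameter, 70 mm high, sides plumb from 8 to 52 mm height, fluted dome above. Origin: centre of underside, z up. About 0.3 kg. Loose in the rear bay of its tray, within 15 mm of the bay's centre; stays there.
- old_bearing: Old, grimy brown wheel bearing: ring standing flat, 60 mm outer diameter, 37 mm high, 30 mm bore, seal on its top face. Origin: centre of underside, z up. About 0.4 kg. Loose in the rear bay of its tray, within 15 mm of the bay's centre; stays there.
- old_coil: Old, grimy brown ignition coil pack: block 64 mm (x) by 42 mm (y) by 30 mm high, two round towers on top at x = -18 and +18 mm, to 46 mm height. Origin: centre of underside, z up. About 0.33 kg. Loose in the rear bay of its tray, within 15 mm of the bay's centre; stays there.
- tray_filter: Tray with the old oil filter. Fixed sheet-metal job tray, 196 (x) by 128 (y) mm, rim 20 mm high, floor 3 mm. Origin: centre of underside; x points away from the robot, within 0.15 rad of world x. An 18 mm high wall at x = 6 to 10 mm parts the front bay (for the new part; inside 100 by 120 mm, centre x = -44 mm) from the rear bay (old part; 84 by 120 mm, centre x = +52 mm). Walls 4 mm.
- tray_bearing: Tray with the old bearing. Fixed sheet-metal job tray, 196 (x) by 128 (y) mm, rim 20 mm high, floor 3 mm. Origin: centre of underside; x points away from the robot, within 0.15 rad of world x. An 18 mm high wall at x = 6 to 10 mm parts the front bay (for the new part; inside 100 by 120 mm, centre x = -44 mm) from the rear bay (old part; 84 by 120 mm, centre x = +52 mm). Walls 4 mm.
- tray_coil: Tray with the old coil pack. Fixed sheet-metal job tray, 196 (x) by 128 (y) mm, rim 20 mm high, floor 3 mm. Origin: centre of underside; x points away from the robot, within 0.15 rad of world x. An 18 mm high wall at x = 6 to 10 mm parts the front bay (for the new part; inside 100 by 120 mm, centre x = -44 mm) from the rear bay (old part; 84 by 120 mm, centre x = +52 mm). Walls 4 mm.
- mat: Black rubber mat, fixed, 200 (x) by 130 (y) by 4 mm thick. Origin: centre of underside; x points away from the robot within 0.15 rad. A ratchet, 20 mm high, lies across its rear (x over 35 mm); in front it is clear: room for one part at x = -44 mm, y = 0. Mat and trays are dealt each time to four places side by side, about 0.23 m apart; small tools up to 65 mm high lie between.
Not all that is in view belongs to the job. Leave any red look-alike of the tray_coil alone.

How it is judged:
By the outcome, as a careful person would: the job done as asked, in the order asked, and still so for the second after the job is handed in, with the robot touching nothing.
It also fails if it takes over 107 s, if anything falls off the work surface, if the arm or the gripper's body presses on something with over 40 N, if the wrist force passes 120 N, or if a joint passes its speed limit or range.

## Working session

There is one attempt and no reset: what is moved stays moved. The work goes in short steps, Python scripts to look and compute and a tool call to move; the robot and the scene stay as the last step left them, time stands still between calls to the robot, and variables do not carry over. Pictures are saved under pics/ and viewed, on a budget of 14 in all, crops included, one or two more only if the job needs it, and the job is handed in when it is done.

Besides the shell and the picture viewer there is one more tool, called after "Call:" by a JSON object that holds its "fn" and its "kwargs", one argument or row to a line. jog_arm: Moves the arm, as the interface text tells. Its arguments: {"type":"object","properties":{"motion":{"type":"array","items":{"type":"number"}}},"required":["motion"]}

```bash
mkdir -p pics; cat > h.py <<'E'
import numpy as np, cv2
from cell import *
def save(p,f,crop=None,s=1):
    im=p["image"][:,:,::-1]
    if crop: c0,r0,c1,r1=crop; im=im[r0:r1,c0:c1]
    cv2.imwrite("pics/"+f,cv2.resize(im,None,fx=s,fy=s,interpolation=cv2.INTER_CUBIC))
def world(p):
    h,w=p["depth"].shape
    u,v=np.meshgrid(np.arange(w),np.arange(h))
    d=np.stack([(u-p["mtx"][0,2])/p["mtx"][0,0],(v-p["mtx"][1,2])/p["mtx"][1,1]],-1)
    q=d.copy()
    for _ in range(8): q=d/(1+p["k1"]*(q**2).sum(-1,keepdims=True))
    z=p["depth"][...,None]
    c=np.concatenate([q*z,z],-1)
    X=(c-np.array(p["t"]))@np.array(p["R"])
    X[p["depth"]<=0]=np.nan
    return X
E
python3 - <<'E'
from h import *
import json
print(pinch_z, get_state())
for n in ["top","scene"]:
    p=snapshot(n); save(p,n+"0.png",s=1.5)
    X=world(p); np.savez(n+"0.npz",X=X,im=p["image"])
    print(n,p["k1"],p["mtx"].tolist(), -np.array(p["R"]).T@p["t"])
    for l in ["new_filter","new_bearing","new_coil","old_filter","old_bearing","old_coil","tray_filter","tray_bearing","tray_coil","mat"]:
        for d in search_frame(l,p)[:4]:
            r=d["rect"]; c,rr=int(r[0]),int(r[1])
            print(l,round(d["score"],2),np.round(r).tolist(),np.round(X[min(rr,383),min(c,511)],3))
E
```

```text
0.051 {'clock': 0.0, 'joints': array([-8.06428732e+01,  3.02789740e+01,  8.21565707e+01,  3.20797441e-04,
        6.76900033e+01, -1.02277412e+01]), 'joint_vel': array([-0.03793934,  0.0813224 , -0.07474596,  0.10064548,  0.11523266,
        0.03925989]), 'effort': array([ 6.37379944e-04, -4.40038669e+01, -1.76591563e+01,  6.33929973e-02,
        5.79287577e-02, -1.56319124e-04]), 'tcp_pos': array([ 0.20942882, -0.58824231,  0.29127037]), 'tool_rot': array([[ 3.35200371e-01, -9.42146797e-01, -3.51155390e-04],
       [-9.42144397e-01, -3.35200324e-01,  2.16291167e-03],
       [-2.15548770e-03, -3.94169713e-04, -9.99997599e-01]]), 'ft_force': array([-0.62784445,  0.38749653, -0.04924181]), 'ft_torque': array([-0.02864372,  0.00626128,  0.00272677]), 'finger_gap': 0.08696469778041664}
top 0.00037141544172089114 [[470.03755887901804, 0.0, 255.5116286351988], [0.0, 470.03755887901804, 200.9566341837689], [0.0, 0.0, 1.0]] [0.37076971 0.12659799 1.50843493]
new_filter 0.65 [185.0, 219.0, 23.0, 28.0] [0.454 0.341 0.075]
new_filter 0.45 [192.0, 191.0, 19.0, 18.0] [0.552 0.331 0.005]
new_filte
[... 1557 characters left out ...]
113 0.04 ]
old_bearing 0.56 [310.0, 181.0, 14.0, 15.0] [0.56  0.323 0.038]
old_bearing 0.31 [292.0, 171.0, 11.0, 22.0] [0.476 0.32  0.046]
old_coil 0.52 [288.0, 215.0, 24.0, 21.0] [0.618 0.112 0.039]
tray_filter 0.82 [160.0, 277.0, 71.0, 58.0] [ 0.51  -0.37   0.071]
tray_bearing 0.59 [301.0, 179.0, 55.0, 28.0] [0.523 0.316 0.028]
tray_coil 0.98 [125.0, 229.0, 70.0, 44.0] [ 0.214 -0.281  0.015]
tray_coil 0.89 [279.0, 212.0, 70.0, 50.0] [0.567 0.121 0.023]
tray_coil 0.87 [307.0, 134.0, 54.0, 32.0] [ 0.323  0.634 -0.003]
tray_coil 0.81 [359.0, 228.0, 68.0, 53.0] [0.827 0.232 0.018]
mat 0.72 [312.0, 181.0, 15.0, 16.0] [0.573 0.317 0.043]
mat 0.67 [230.0, 257.0, 71.0, 48.0] [ 0.578 -0.141  0.01 ]
```

View pics/top0.png

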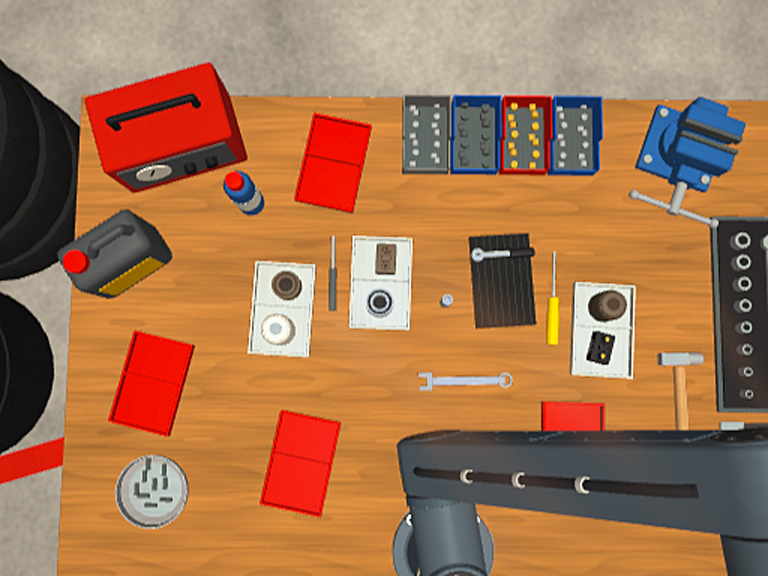

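View pics/scene0.png

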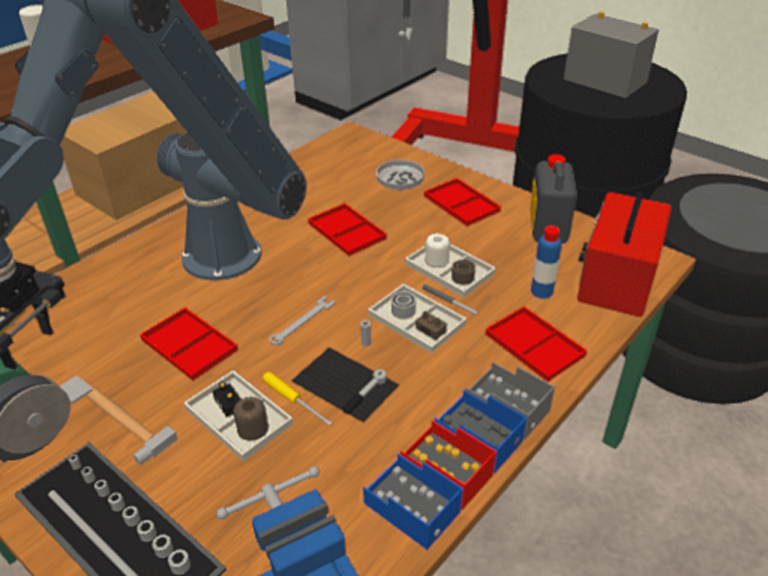

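Candidates (pixels in the 1.5x top view):
- **New filter:** white can (277,328). The old brown can (607,305) is the look-alike.
- **New bearing:** steel ring (379,301). The old brown one (287,285) and the socket (447,300) could be confused with it.
- **New coil:** black block (600,348). The old brown one is at (386,258).
- **Trays:** the three white ones. The red ones at (333,162), (150,383), (300,463) and (573,416) are look-alikes to leave alone.

Plan: park the coil on the mat, then filter → right tray, bearing → left tray, and coil → middle tray. I'll measure next.

```bash
cat > m.py <<'E'
from h import *
from scipy import ndimage as nd
def rectfit(P):
    (c,s,a)=cv2.minAreaRect((P[:,:2]*1000).astype(np.float32)); 
    b=cv2.boxPoints((c,s,a)); e=[b[1]-b[0],b[2]-b[1]]; e=max(e,key=np.linalg.norm)
    yaw=np.degrees(np.arctan2(e[1],e[0])); yaw=(yaw+90)%180-90
    return np.round(c,1),np.round(sorted(s),1),round(yaw,1)
def trays(X,im):
    im=im.astype(int); white=(im.min(-1)>150)&(im.max(-1)-im.min(-1)<45)&(X[...,2]<.03)
    out=[]
    for name,(x,y) in dict(L=(.505,.34),M=(.56,.135),R=(.465,-.335)).items():
        m=white&(abs(X[...,0]-x)<.13)&(abs(X[...,1]-y)<.09)
        l,n=nd.label(m,np.ones((3,3)))
        if n==0: continue
        k=1+np.argmax(nd.sum(m,l,range(1,n+1)))
        out.append((name,m.sum(),)+rectfit(X[l==k]))
    return out
E
python3 - <<'E'
from m import *
d=np.load("top0.npz"); X,im=d["X"],d["im"]
for t in trays(X,im): print(t)
mm=(im.max(-1)<75)&(abs(X[...,0]-.57)<.13)&(abs(X[...,1]+.13)<.09)&(X[...,2]<.012)
print("mat",mm.sum(),rectfit(X[mm]))
for n,x,y,r,z0,z1 in [("filt",.45,.34,.05,.03,.1),("bear",.51,.13,.05,.028,.06),("coil",.427,-.33,.045,.022,.045),("oldf",.52,-.34,.045,.03,.1),("oldb",.55,.33,.045,.028,.1),("oldc",.61,.122,.045,.022,.06)]:
    m=(abs(X[...,0]-x)<r)&(abs(X[...,1]-y)<r)&(X[...,2]>z0)&(X[...,2]<z1)
    print(n,m.sum(),rectfit(X[m]),"zmax",np.percentile(X[m][:,2],[50,95]).round(3))
g=(abs(X[...,0]-.35)<.03)&(abs(X[...,1]-.15)<.05); print("bench z",X[g][:,2].mean(),X[g][:,2].std())
E
```

```text
('L', np.int64(1718), array([501. , 341.8]), array([128.8, 197.3]), np.float32(-3.3))
('M', np.int64(1851), array([559.1, 133.3]), array([127.2, 197.3]), np.float32(-1.5))
('R', np.int64(1581), array([ 461.8, -338.2]), array([127.3, 197.8]), np.float32(-2.6))
mat 1902 (array([ 567.3, -130.9]), array([134.7, 195.9]), np.float32(4.2))
filt 352 (array([455.8, 345.5]), array([60.6, 62.2]), np.float32(-35.6)) zmax [0.071 0.078]
bear 227 (array([497.5, 128.3]), array([58.6, 98.4]), np.float32(20.8)) zmax [0.04  0.044]
coil 260 (array([ 431.2, -331.1]), array([55.2, 82.3]), np.float32(0.9)) zmax [0.033 0.042]
oldf 383 (array([ 511.3, -339.3]), array([60.3, 61. ]), np.float32(43.8)) zmax [0.071 0.078]
oldb 233 (array([550.6, 332.1]), array([57.6, 58.9]), np.float32(-89.2)) zmax [0.04  0.045]
oldc 288 (array([610.9, 119.3]), array([83.2, 87.4]), np.float32(0.4)) zmax [0.034 0.051]
bench z 0.0004463274030747579 0.0034143292894340343
```

```bash
cat > go.py <<'E'
import sys
from h import *
# args: groups "x,y,z,yaw" = grasp-point target (mm, deg of tool x); prints shift in tool axes
from scipy.spatial.transform import Rotation as Ro
def go(*ts):
    s=get_state(); R=s["tool_rot"]; p=s["tcp_pos"]*1000
    print("t",round(s["clock"],2),"tcp",p.round(1),"yaw",np.degrees(np.arctan2(R[1,0],R[0,0])).round(1),"gap",round(s["finger_gap"]*1000,1),"f",s["ft_force"].round(1))
    for x,y,z,a in ts:
        c,q=np.cos(np.radians(a)),np.sin(np.radians(a))
        T=np.array([[c,q,0],[q,-c,0],[0,0,-1]])
        d=R.T@(np.array([x,y,z+pinch_z*1000])-p); w=Ro.from_matrix(R.T@T).as_rotvec()
        print((x,y,z,a),d.round(1),w.round(3))
if __name__=="__main__": go(*[tuple(map(float,a.split(","))) for a in sys.argv[1:]])
E
python3 go.py 422,-333,220,-93
```

```text
t 1.1 tcp [ 209.5 -588.8  292.3] yaw -70.4 gap 86.9 f [ 0.7  0.4 -0.5]
(422.0, -333.0, 220.0, -93.0) [-169.8 -286.    21.3] [ 0.    -0.     0.394]
```

Call:
{"fn": "jog_arm", "kwargs": {
  "motion": [87,-170,-286,21,0,0,0.394,87,-170,-286,21,0,0,0.394,87,-170,-286,21,0,0,0.394,87,-170,-286,21,0,0,0.394,87,-170,-286,21,0,0,0.394,87,-170,-286,21,0,0,0.394,87,-170,-286,21,0,0,0.394,87,-170,-286,21,0,0,0.394,87,-170,-286,21,0,0,0.394,87,-170,-286,21,0,0,0.394]
}}

```text
clock: 2.1
tcp_pos: [0.4217, -0.3338, 0.2714]
tool_rot: [[-0.053, -0.999, 0.0], [-0.999, 0.053, -0.001], [0.001, -0.0, -1.0]]
ft_force: [0.3, -0.6, -0.2]
finger_gap: 0.0869
```

```bash
python3 - <<'E'
from m import *
p=snapshot("wrist"); save(p,"w1.png",s=1.5)
X=world(p); np.savez("w1.npz",X=X,im=p["image"])
print(-np.array(p["R"]).T@p["t"], [ (round(d["score"],2),np.round(d["rect"]).tolist()) for d in search_frame("new_coil",p)])
print(trays(X,p["image"]))
E
python3 go.py
```

```text
[ 0.49662972 -0.33709242  0.3626192 ] [(0.57, [257.0, 172.0, 44.0, 60.0])]
[('R', np.int64(10650), array([ 461.4, -338.6]), array([127.7, 195.5]), np.float32(-3.2))]
t 2.2 tcp [ 421.4 -334.1  271.4] yaw -93.1 gap 87.1 f [-0.3 -0.2  0.1]
```

View pics/w1.png

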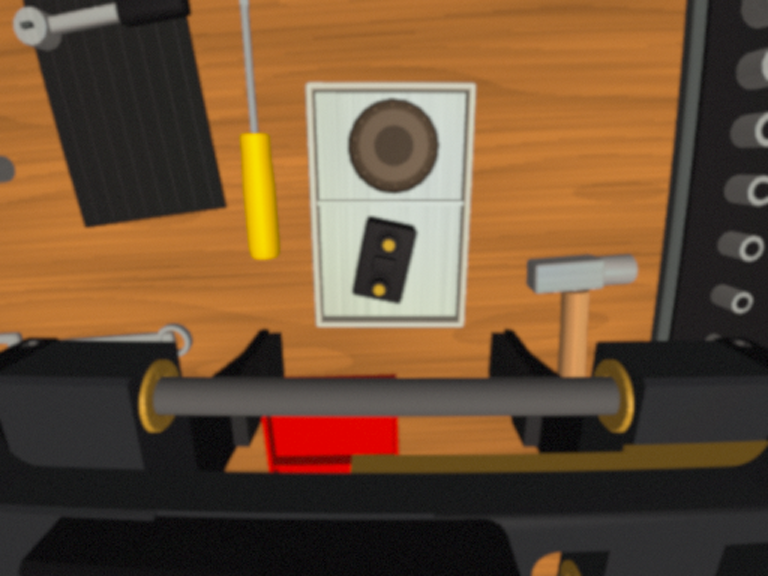

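The picture shows the black new coil at (385,262), turned within the front bay. The old brown filter is at (393,145) and the mat is clear at (145,130). Next I get the coil pose.

```bash
python3 - <<'E'
from m import *
d=np.load("w1.npz"); X,im=d["X"],d["im"]
m=(im.max(-1)<90)&(abs(X[...,0]-.42)<.05)&(abs(X[...,1]+.333)<.05)&(X[...,2]>.024)&(X[...,2]<.043)
m=nd.binary_opening(m,iterations=2)
print(m.sum(),rectfit(X[m]),X[m].mean(0))
mm=(im.max(-1)<75)&(X[...,2]<.012)&(X[...,1]>-.22)&(X[...,0]>.42)
print(rectfit(X[mm]))
E
```

```text
1342 (array([ 424.2, -331.5]), array([39.3, 62.1]), np.float32(-15.0)) [ 0.42664562 -0.33187702  0.03286807]
(array([ 557.9, -131.1]), array([135.2, 181. ]), np.float32(2.9))
```

```bash
python3 go.py 425,-332,60,-105 425,-332,27,-105
```

```text
t 2.2 tcp [ 421.4 -334.1  271.4] yaw -93.1 gap 87.1 f [-0.3 -0.2  0.1]
(425.0, -332.0, 60.0, -105.0) [ -2.4  -3.5 160.4] [-0.    -0.001  0.208]
(425.0, -332.0, 27.0, -105.0) [ -2.4  -3.5 193.4] [-0.    -0.001  0.208]
```

Call:
{"fn": "jog_arm", "kwargs": {
  "motion": [64,-2.4,-3.5,60,0,0,0.208,64,-2.4,-3.5,100,0,0,0.208,64,-2.4,-3.5,140,0,0,0.208,64,-2.4,-3.5,160,0,0,0.208,64,-2.4,-3.5,178,0,0,0.208,64,-2.4,-3.5,190,0,0,0.208,64,-2.4,-3.5,193,0,0,0.208,30,-2.4,-3.5,193,0,0,0.208,30,-2.4,-3.5,193,0,0,0.208,30,-2.4,-3.5,193,0,0,0.208,30,-2.4,-3.5,193,0,0,0.208,30,-2.4,-3.5,193,0,0,0.208]
}}

```text
clock: 3.4
tcp_pos: [0.4254, -0.3325, 0.0793]
tool_rot: [[-0.259, -0.966, 0.001], [-0.966, 0.259, -0.002], [0.002, -0.002, -1.0]]
ft_force: [0.2, -0.4, 4.3]
finger_gap: 0.0416
```

```bash
python3 go.py 425,-332,140,-105 523,-134,140,-86 523,-134,30,-86
```

```text
t 3.4 tcp [ 425.4 -332.5   79.3] yaw -105.0 gap 41.6 f [ 0.2 -0.4  4.3]
(425.0, -332.0, 140.0, -105.0) [  -0.2    0.3 -111.7] [-0.002 -0.002 -0.   ]
(523.0, -134.0, 140.0, -86.0) [-216.8  -43.1 -112. ] [-0.002 -0.002 -0.332]
(523.0, -134.0, 30.0, -86.0) [-217.   -42.9   -2. ] [-0.002 -0.002 -0.332]
```

Call:
{"fn": "jog_arm", "kwargs": {
  "motion": [30,0,0,-30,0,0,0,30,0,0,-70,0,0,0,30,0,0,-110,0,0,0,30,-40,-8,-112,0,0,-0.1,30,-80,-16,-112,0,0,-0.2,30,-120,-25,-112,0,0,-0.3,30,-160,-32,-112,0,0,-0.332,30,-195,-40,-112,0,0,-0.332,30,-212,-42,-112,0,0,-0.332,30,-217,-43,-112,0,0,-0.332,30,-217,-43,-112,0,0,-0.332]
}}

```text
clock: 4.5
tcp_pos: [0.5227, -0.1331, 0.1907]
tool_rot: [[0.072, -0.997, 0.0], [-0.997, -0.072, -0.002], [0.002, -0.0, -1.0]]
ft_force: [-0.4, 0.1, -3.2]
finger_gap: 0.0421
```

```bash
python3 go.py 523,-134,50,-86  523,-134,30,-86; python3 - <<'E'
from m import *
p=snapshot("wrist"); save(p,"w2.png",s=1.2)
E
```

```text
t 4.5 tcp [ 522.7 -133.1  190.7] yaw -85.9 gap 42.1 f [-0.4  0.1 -3.2]
(523.0, -134.0, 50.0, -86.0) [ 0.8 -0.2 89.7] [-0.    -0.002  0.002]
(523.0, -134.0, 30.0, -86.0) [  0.7  -0.2 109.7] [-0.    -0.002  0.002]
```

View pics/w2.png

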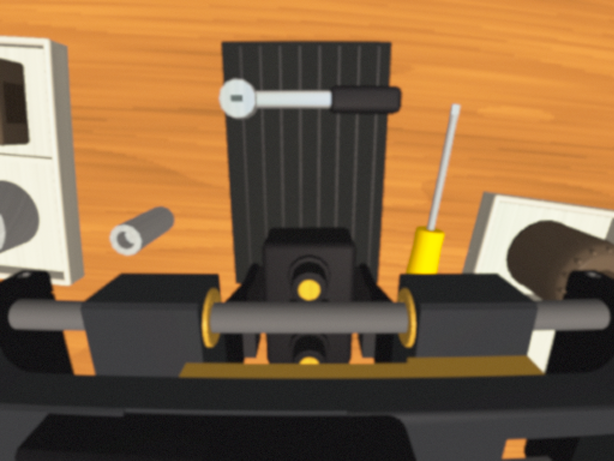

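The coil hangs upright over the mat front at (310,290). The socket (140,230) and screwdriver (430,240) are clear of it. I'll set it down.

Call:
{"fn": "jog_arm", "kwargs": {
  "motion": [30,0,0,40,0,0,0,30,0,0,75,0,0,0,30,0,0,95,0,0,0,30,0,0,103,0,0,0,30,0,0,107,0,0,0,30,0,0,109,0,0,0,30,0,0,110,0,0,0,30,0,0,110.5,0,0,0,30,0,0,110.5,0,0,0]
}}

```text
clock: 5.45
tcp_pos: [0.5231, -0.1343, 0.081]
tool_rot: [[0.071, -0.998, 0.002], [-0.998, -0.071, -0.003], [0.003, -0.002, -1.0]]
ft_force: [-0.1, -0.4, -2.9]
finger_gap: 0.0418
```

Call:
{"fn": "jog_arm", "kwargs": {
  "motion": [30,0,0,0.6,0,0,0,30,0,0,1.2,0,0,0,30,0,0,1.6,0,0,0,30,0,0,1.6,0,0,0]
}}

```text
clock: 5.85
tcp_pos: [0.5234, -0.1344, 0.0803]
tool_rot: [[0.071, -0.997, 0.003], [-0.997, -0.071, -0.003], [0.004, -0.003, -1.0]]
ft_force: [-1.1, 1.0, 6.1]
finger_gap: 0.0416
```

Contact (force reversed). I'll release, rise, and head to the filter.

Call:
{"fn": "jog_arm", "kwargs": {
  "motion": [64,0,0,0,0,0,0,64,0,0,0,0,0,0,64,0,0,0,0,0,0,64,0,0,0,0,0,0,64,0,0,-15,0,0,0,64,0,0,-60,0,0,0,87,0,0,-110,0,0,0,87,0,0,-160,0,0,0]
}}

```text
clock: 6.65
tcp_pos: [0.5224, -0.1336, 0.2414]
tool_rot: [[0.071, -0.998, 0.001], [-0.998, -0.071, -0.003], [0.003, -0.001, -1.0]]
ft_force: [0.5, -0.1, -0.1]
finger_gap: 0.0731
```

```bash
python3 go.py 440,345,200,-93
```

```text
t 6.65 tcp [ 522.4 -133.6  241.4] yaw -86.0 gap 73.1 f [ 0.5 -0.1 -0.1]
(440.0, 345.0, 200.0, -93.0) [-483.2   48.4  -10.9] [-0.001 -0.003  0.123]
```

Call:
{"fn": "jog_arm", "kwargs": {
  "motion": [87,-483,48,-11,0,0,0.123,87,-483,48,-11,0,0,0.123,87,-483,48,-11,0,0,0.123,87,-483,48,-11,0,0,0.123,87,-483,48,-11,0,0,0.123,87,-483,48,-11,0,0,0.123,87,-483,48,-11,0,0,0.123,87,-483,48,-11,0,0,0.123,87,-483,48,-11,0,0,0.123,87,-483,48,-11,0,0,0.123,87,-483,48,-11,0,0,0.123,87,-483,48,-11,0,0,0.123]
}}

```text
clock: 7.85
tcp_pos: [0.4397, 0.3452, 0.2507]
tool_rot: [[-0.05, -0.999, 0.001], [-0.999, 0.05, -0.003], [0.003, -0.001, -1.0]]
ft_force: [-0.3, -0.9, -0.5]
finger_gap: 0.0869
```

```bash
python3 - <<'E'
from m import *
p=snapshot("wrist"); save(p,"w3.png",s=1.2)
X=world(p);im=p["image"].astype(int)
print(trays(X,p["image"]))
for n,x,y,z0,z1 in [("filt",.456,.345,.03,.06),("filttop",.456,.345,.06,.09),("oldb",.55,.333,.03,.05)]:
    m=(abs(X[...,0]-x)<.045)&(abs(X[...,1]-y)<.05)&(X[...,2]>z0)&(X[...,2]<z1)
    print(n,m.sum(),rectfit(X[m]))
E
python3 go.py
```

```text
[('L', np.int64(11577), array([500.4, 343. ]), array([119.6, 188. ]), np.float32(-3.4)), ('M', np.int64(7976), array([544.9, 134.3]), array([127.7, 168.3]), np.float32(-1.4))]
filt 212 (array([464.1, 346. ]), array([45.5, 62.4]), np.float32(84.7))
filttop 2756 (array([455.9, 346.7]), array([59.6, 60. ]), np.float32(44.2))
oldb 2163 (array([549.7, 333.3]), array([58.2, 58.7]), np.float32(-2.7))
t 7.9 tcp [440.  344.3 250.7] yaw -93.0 gap 87.4 f [-0.4 -0.8 -1.1]
```

View pics/w3.png

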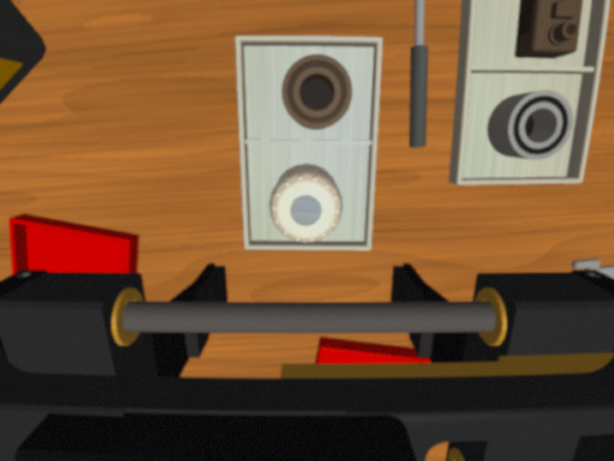

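The white new filter is at (305,208) and the old bearing behind it at (317,92). I'll grasp at (456,346).

```bash
python3 go.py 456,346,42,-93
```

```text
t 7.9 tcp [440.  344.3 250.7] yaw -93.0 gap 87.4 f [-0.4 -0.8 -1.1]
(456.0, 346.0, 42.0, -93.0) [ -3.1 -15.8 157.7] [-0.    -0.004  0.001]
```

Call:
{"fn": "jog_arm", "kwargs": {
  "motion": [87,-3,-16,40,0,0,0,87,-3,-16,75,0,0,0,87,-3,-16,105,0,0,0,87,-3,-16,130,0,0,0,87,-3,-16,148,0,0,0,87,-3,-16,157,0,0,0,87,-3,-16,158,0,0,0,50,-3,-16,158,0,0,0,50,-3,-16,158,0,0,0,50,-3,-16,158,0,0,0,50,-3,-16,158,0,0,0]
}}

```text
clock: 9.0
tcp_pos: [0.4566, 0.3463, 0.0936]
tool_rot: [[-0.052, -0.999, 0.002], [-0.999, 0.052, -0.003], [0.003, -0.002, -1.0]]
ft_force: [0.1, -0.5, 3.1]
finger_gap: 0.0636
```

Call:
{"fn": "jog_arm", "kwargs": {
  "motion": [50,0,0,0,0,0,0,50,0,0,-20,0,0,0,50,0,0,-60,0,0,0,50,0,0,-100,0,0,0,50,0,0,-120,0,0,0,50,0,0,-120,0,0,0]
}}

```text
clock: 9.6
tcp_pos: [0.4576, 0.3474, 0.2166]
tool_rot: [[-0.051, -0.999, 0.008], [-0.999, 0.051, 0.0], [-0.001, -0.008, -1.0]]
ft_force: [0.3, 0.6, -3.3]
finger_gap: 0.0636
```

```bash
python3 go.py 418,-336,160,-93
```

```text
t 9.6 tcp [457.6 347.4 216.6] yaw -92.9 gap 63.6 f [ 0.3  0.6 -3.3]
(418.0, -336.0, 160.0, -93.0) [684.6   4.7   5. ] [-0.008  0.001  0.001]
```

Call:
{"fn": "jog_arm", "kwargs": {
  "motion": [50,25,0,0,0,0,0,50,65,0,0,0,0,0,50,110,1,0,0,0,0,50,155,1,0,0,0,0,50,200,1,0,0,0,0,50,245,2,0,0,0,0,50,290,2,0,0,0,0,50,335,2,0,0,0,0,50,380,3,0,0,0,0,50,425,3,0,0,0,0,50,470,3,0,0,0,0,50,515,4,0,0,0,0]
}}

```text
clock: 10.8
tcp_pos: [0.426, -0.1679, 0.2146]
tool_rot: [[-0.052, -0.999, 0.006], [-0.999, 0.052, 0.002], [-0.003, -0.005, -1.0]]
ft_force: [1.3, -0.2, -3.1]
finger_gap: 0.0631
```

```bash
python3 go.py 418,-336,160,-93
```

```text
t 10.8 tcp [ 426.  -167.9  214.6] yaw -93.0 gap 63.1 f [ 1.3 -0.2 -3.1]
(418.0, -336.0, 160.0, -93.0) [168.3  -0.7   3.2] [-0.005  0.003  0.001]
```

Call:
{"fn": "jog_arm", "kwargs": {
  "motion": [50,40,0,0,0,0,0,50,80,0,0,0,0,0,50,120,0,0,0,0,0,50,148,0,0,-0.003,0.002,0,50,162,-1,0,-0.005,0.003,0,50,168,-1,0,-0.005,0.003,0,50,168,-1,0,-0.005,0.003,0,50,168,-1,0,-0.005,0.003,0]
}}

```text
clock: 11.6
tcp_pos: [0.418, -0.3337, 0.2136]
tool_rot: [[-0.05, -0.999, -0.001], [-0.999, 0.05, 0.002], [-0.002, 0.001, -1.0]]
ft_force: [-0.9, -0.5, -2.5]
finger_gap: 0.0638
```

```bash
python3 - <<'E'
from m import *
p=snapshot("wrist"); save(p,"w4.png",s=1.2)
print(trays(world(p),p["image"]))
E
python3 go.py 418,-336,42.6,-93
```

```text
[('R', np.int64(13497), array([ 463.8, -338.7]), array([127.7, 190.8]), np.float32(-3.3))]
t 11.65 tcp [ 418.1 -333.7  213.8] yaw -92.9 gap 63.3 f [-0.6  1.  -3.8]
(418.0, -336.0, 42.6, -93.0) [ 2.500e+00 -1.000e-01  1.202e+02] [0.001 0.002 0.002]
```

View pics/w4.png

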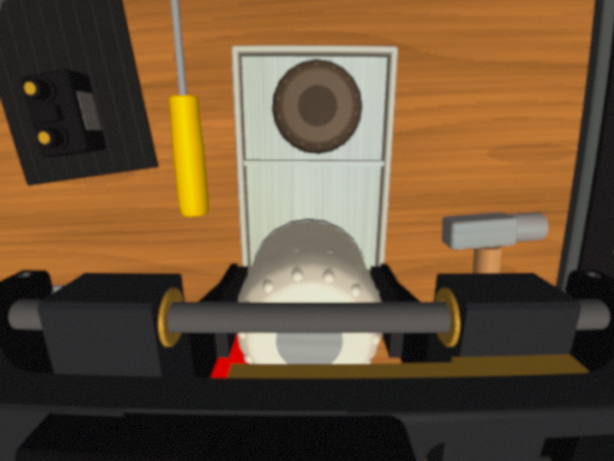

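The filter (310,300) is held upright over the empty front bay, and the coil stands on the mat at (60,115). I'll lower it.

Call:
{"fn": "jog_arm", "kwargs": {
  "motion": [50,2,0,40,0,0,0,50,2,0,75,0,0,0,50,2,0,98,0,0,0,50,2,0,110,0,0,0,50,2,0,115,0,0,0,50,2,0,118,0,0,0,50,2,0,119,0,0,0,50,2,0,119.6,0,0,0,50,2,0,120.2,0,0,0,50,2,0,120.2,0,0,0]
}}

```text
clock: 12.65
tcp_pos: [0.418, -0.3357, 0.0941]
tool_rot: [[-0.05, -0.999, -0.0], [-0.999, 0.05, 0.001], [-0.001, 0.0, -1.0]]
ft_force: [-0.1, -0.3, -3.5]
finger_gap: 0.0633
```

Call:
{"fn": "jog_arm", "kwargs": {
  "motion": [50,0,0,0.6,0,0,0,50,0,0,1.2,0,0,0,50,0,0,1.6,0,0,0,50,0,0,1.6,0,0,0]
}}

```text
clock: 13.05
tcp_pos: [0.4181, -0.3359, 0.0936]
tool_rot: [[-0.05, -0.999, 0.0], [-0.999, 0.05, 0.0], [-0.0, -0.0, -1.0]]
ft_force: [-1.3, 1.0, 5.6]
finger_gap: 0.0635
```

Call:
{"fn": "jog_arm", "kwargs": {
  "motion": [87,0,0,0,0,0,0,87,0,0,0,0,0,0,87,0,0,0,0,0,0,87,0,0,0,0,0,0,87,0,0,-15,0,0,0,87,0,0,-60,0,0,0,87,0,0,-110,0,0,0,87,0,0,-150,0,0,0]
}}

```text
clock: 13.85
tcp_pos: [0.4182, -0.3361, 0.2457]
tool_rot: [[-0.05, -0.999, 0.001], [-0.999, 0.05, -0.001], [0.001, -0.001, -1.0]]
ft_force: [-0.1, -0.5, -0.3]
finger_gap: 0.0871
```

```bash
python3 go.py 490,130,200,-91.5
```

```text
t 13.85 tcp [ 418.2 -336.1  245.7] yaw -92.9 gap 87.1 f [-0.1 -0.5 -0.3]
(490.0, 130.0, 200.0, -91.5) [-469.1  -48.3   -5.5] [-0.001 -0.001 -0.024]
```

Call:
{"fn": "jog_arm", "kwargs": {
  "motion": [80,-469,-48,-6,0,0,-0.024,80,-469,-48,-6,0,0,-0.024,80,-469,-48,-6,0,0,-0.024,80,-469,-48,-6,0,0,-0.024,80,-469,-48,-6,0,0,-0.024,80,-469,-48,-6,0,0,-0.024,80,-469,-48,-6,0,0,-0.024,80,-469,-48,-6,0,0,-0.024,80,-469,-48,-6,0,0,-0.024,80,-469,-48,-6,0,0,-0.024,80,-469,-48,-6,0,0,-0.024,80,-469,-48,-6,0,0,-0.024]
}}

```text
clock: 15.05
tcp_pos: [0.4893, 0.1301, 0.2512]
tool_rot: [[-0.025, -1.0, 0.0], [-1.0, 0.025, -0.001], [0.001, -0.0, -1.0]]
ft_force: [0.4, -0.3, -0.3]
finger_gap: 0.0801
```

```bash
python3 - <<'E'
from m import *
p=snapshot("wrist"); save(p,"w5.png",s=1.2)
X=world(p)
print(trays(X,p["image"]))
for n,x,y,z0,z1 in [("bear",.51,.13,.033,.05),("oldc",.61,.122,.024,.04)]:
    m=(abs(X[...,0]-x)<.045)&(abs(X[...,1]-y)<.05)&(X[...,2]>z0)&(X[...,2]<z1)
    m=nd.binary_opening(m,iterations=2)
    print(n,m.sum(),rectfit(X[m]),np.median(X[m][:,2]))
E
python3 go.py
```

```text
[('L', np.int64(9103), array([501. , 342.6]), array([127.8, 193.8]), np.float32(-3.4)), ('M', np.int64(13059), array([557.6, 133.5]), array([127.4, 194.9]), np.float32(-1.5))]
bear 1789 (array([514.6, 135.7]), array([58.6, 59.3]), np.float32(88.6)) 0.038325120690565775
oldc 1960 (array([608.6, 122.8]), array([41.6, 63.7]), np.float32(-1.9)) 0.03169781260539052
t 15.1 tcp [489.3 129.4 251.2] yaw -91.5 gap 80.1 f [-0.9  0.1  0. ]
```

View pics/w5.png

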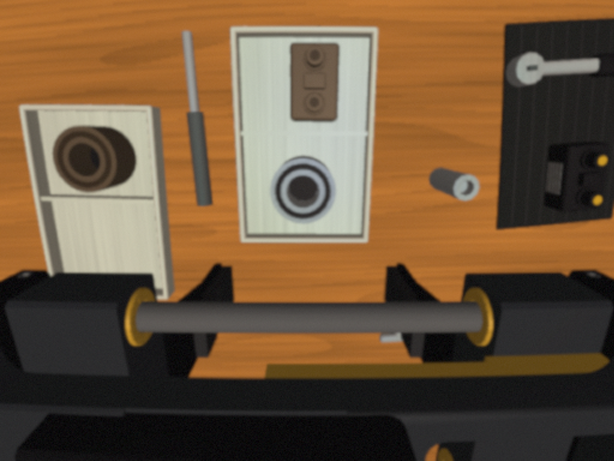

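The new bearing is at (303,188) and the old coil behind it at (315,82). The grasp is at (515,135.5).

```bash
python3 go.py 514.5,135.5,26,-91.5
```

```text
t 15.1 tcp [489.3 129.4 251.2] yaw -91.5 gap 80.1 f [-0.9  0.1  0. ]
(514.5, 135.5, 26.0, -91.5) [ -7.  -25.  174.2] [-0.    -0.001  0.   ]
```

Call:
{"fn": "jog_arm", "kwargs": {
  "motion": [76,-7,-25,40,0,0,0,76,-7,-25,80,0,0,0,76,-7,-25,115,0,0,0,76,-7,-25,140,0,0,0,76,-7,-25,155,0,0,0,76,-7,-25,167,0,0,0,76,-7,-25,173,0,0,0,76,-7,-25,174,0,0,0,40,-7,-25,174,0,0,0,40,-7,-25,174,0,0,0,40,-7,-25,174,0,0,0,40,-7,-25,174,0,0,0]
}}

```text
clock: 16.3
tcp_pos: [0.515, 0.1355, 0.078]
tool_rot: [[-0.026, -1.0, 0.002], [-1.0, 0.026, -0.001], [0.001, -0.002, -1.0]]
ft_force: [0.0, -1.8, 3.8]
finger_gap: 0.0595
```

Call:
{"fn": "jog_arm", "kwargs": {
  "motion": [40,0,0,0,0,0,0,40,0,0,-20,0,0,0,40,0,0,-60,0,0,0,40,0,0,-100,0,0,0,40,0,0,-120,0,0,0,40,0,0,-120,0,0,0]
}}

```text
clock: 16.9
tcp_pos: [0.5159, 0.136, 0.2004]
tool_rot: [[-0.025, -1.0, 0.008], [-1.0, 0.025, -0.001], [0.001, -0.008, -1.0]]
ft_force: [0.9, -0.4, -5.4]
finger_gap: 0.0592
```

```bash
python3 go.py 457,344.5,140,-93.4
```

```text
t 16.9 tcp [515.9 136.  200.4] yaw -91.5 gap 59.2 f [ 0.9 -0.4 -5.4]
(457.0, 344.5, 140.0, -93.4) [-206.9   64.3    8.7] [-0.008 -0.001  0.034]
```

Call:
{"fn": "jog_arm", "kwargs": {
  "motion": [40,-20,6,0,0,0,0,40,-60,18,0,0,0,0,40,-100,31,0,-0.004,0,0.02,40,-140,43,0,-0.008,0,0.034,40,-175,54,0,-0.008,0,0.034,40,-197,61,0,-0.008,0,0.034,40,-206,64,0,-0.008,0,0.034,40,-207,64,0,-0.008,0,0.034,40,-207,64,0,-0.008,0,0.034]
}}

```text
clock: 17.8
tcp_pos: [0.4568, 0.3436, 0.1985]
tool_rot: [[-0.059, -0.998, -0.003], [-0.998, 0.059, -0.002], [0.002, 0.002, -1.0]]
ft_force: [-0.0, -1.0, -4.6]
finger_gap: 0.0592
```

```bash
python3 - <<'E'
from m import *
p=snapshot("wrist"); save(p,"w6.png",s=1.2)
print(trays(world(p),p["image"]))
E
python3 go.py 457,344.5,27,-93.4
```

```text
[('L', np.int64(16697), array([506.5, 342.6]), array([128. , 183.7]), np.float32(-3.3)), ('M', np.int64(14066), array([542.4, 136.6]), array([125.3, 164.9]), np.float32(-0.9))]
t 17.85 tcp [457.2 343.3 198.8] yaw -93.5 gap 59.1 f [-0.5  0.1 -5.1]
(457.0, 344.5, 27.0, -93.4) [ -1.4   0.  120.8] [ 0.002 -0.002 -0.001]
```

View pics/w6.png

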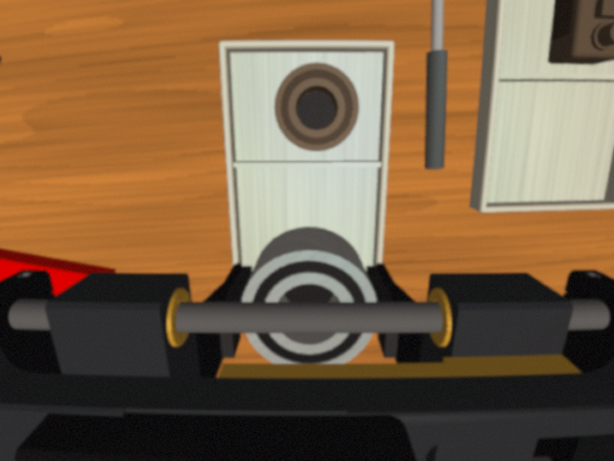

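The bearing (310,300) is upright over the empty front bay of the old-bearing tray. I'll lower it.

Call:
{"fn": "jog_arm", "kwargs": {
  "motion": [40,-1.4,0,40,0,0,0,40,-1.4,0,75,0,0,0,40,-1.4,0,98,0,0,0,40,-1.4,0,110,0,0,0,40,-1.4,0,115,0,0,0,40,-1.4,0,118,0,0,0,40,-1.4,0,119.5,0,0,0,40,-1.4,0,120.3,0,0,0,40,-1.4,0,121,0,0,0,40,-1.4,0,121,0,0,0]
}}

```text
clock: 18.85
tcp_pos: [0.4573, 0.3447, 0.0784]
tool_rot: [[-0.06, -0.998, -0.001], [-0.998, 0.06, -0.001], [0.002, 0.001, -1.0]]
ft_force: [-0.1, -0.0, -5.4]
finger_gap: 0.0595
```

Call:
{"fn": "jog_arm", "kwargs": {
  "motion": [40,0,0,0.6,0,0,0,40,0,0,1.2,0,0,0,40,0,0,1.6,0,0,0,40,0,0,1.6,0,0,0]
}}

```text
clock: 19.25
tcp_pos: [0.4574, 0.3449, 0.078]
tool_rot: [[-0.06, -0.998, -0.0], [-0.998, 0.06, -0.001], [0.001, 0.0, -1.0]]
ft_force: [-2.2, -0.3, 5.4]
finger_gap: 0.0597
```

Call:
{"fn": "jog_arm", "kwargs": {
  "motion": [74,0,0,0,0,0,0,74,0,0,0,0,0,0,74,0,0,0,0,0,0,74,0,0,0,0,0,0,74,0,0,-15,0,0,0,74,0,0,-60,0,0,0,74,0,0,-110,0,0,0,74,0,0,-150,0,0,0]
}}

```text
clock: 20.05
tcp_pos: [0.4577, 0.3452, 0.2313]
tool_rot: [[-0.06, -0.998, 0.002], [-0.998, 0.06, 0.0], [-0.0, -0.002, -1.0]]
ft_force: [1.2, 1.0, -1.1]
finger_gap: 0.0739
```

```bash
python3 go.py 490,-134,180,-86
```

```text
t 20.05 tcp [457.7 345.2 231.3] yaw -93.4 gap 73.9 f [ 1.2  1.  -1.1]
(490.0, -134.0, 180.0, -86.0) [ 4.764e+02 -6.090e+01  4.000e-01] [-0.002  0.    -0.13 ]
```

Call:
{"fn": "jog_arm", "kwargs": {
  "motion": [64,476,-61,0,0,0,-0.13,64,476,-61,0,0,0,-0.13,64,476,-61,0,0,0,-0.13,64,476,-61,0,0,0,-0.13,64,476,-61,0,0,0,-0.13,64,476,-61,0,0,0,-0.13,64,476,-61,0,0,0,-0.13,64,476,-61,0,0,0,-0.13,64,476,-61,0,0,0,-0.13,64,476,-61,0,0,0,-0.13,64,476,-61,0,0,0,-0.13,64,476,-61,0,0,0,-0.13]
}}

```text
clock: 21.25
tcp_pos: [0.4898, -0.134, 0.232]
tool_rot: [[0.068, -0.998, 0.002], [-0.998, -0.068, 0.0], [-0.0, -0.002, -1.0]]
ft_force: [-0.6, 0.7, 0.2]
finger_gap: 0.0641
```

```bash
python3 - <<'E'
from m import *
p=snapshot("wrist")
X=world(p)
m=(abs(X[...,0]-.523)<.05)&(abs(X[...,1]+.134)<.05)&(X[...,2]>.024)&(X[...,2]<.043)
m=nd.binary_opening(m,iterations=2)
print(m.sum(),rectfit(X[m]))
E
python3 go.py 523,-134,28,-86
```

```text
2013 (array([ 520.7, -134.4]), array([41.9, 63.8]), np.float32(4.2))
t 21.3 tcp [ 489.6 -132.9  231.8] yaw -86.0 gap 64.1 f [-0.4  1.2  0.3]
(523.0, -134.0, 28.0, -86.0) [  3.5 -33.  152.8] [-0.002  0.001  0.   ]
```

Call:
{"fn": "jog_arm", "kwargs": {
  "motion": [64,2.5,-32,40,0,0,0,64,2.5,-32,80,0,0,0,64,2.5,-32,110,0,0,0,64,2.5,-32,132,0,0,0,64,2.5,-32,146,0,0,0,64,2.5,-32,152,0,0,0,64,2.5,-32,152.5,0,0,0,30,2.5,-32,152.5,0,0,0,30,2.5,-32,152.5,0,0,0,30,2.5,-32,152.5,0,0,0,30,2.5,-32,152.5,0,0,0]
}}

```text
clock: 22.4
tcp_pos: [0.5224, -0.1336, 0.0802]
tool_rot: [[0.07, -0.998, 0.003], [-0.998, -0.07, -0.001], [0.001, -0.003, -1.0]]
ft_force: [0.0, -1.5, 1.2]
finger_gap: 0.0421
```

Call:
{"fn": "jog_arm", "kwargs": {
  "motion": [30,0,0,0,0,0,0,30,0,0,-20,0,0,0,30,0,0,-60,0,0,0,30,0,0,-100,0,0,0,30,0,0,-120,0,0,0,30,0,0,-120,0,0,0]
}}

```text
clock: 23.0
tcp_pos: [0.5233, -0.1341, 0.2029]
tool_rot: [[0.07, -0.998, 0.009], [-0.998, -0.07, -0.003], [0.004, -0.009, -1.0]]
ft_force: [0.7, -0.1, -2.7]
finger_gap: 0.0414
```

```bash
python3 go.py 515,134.5,148,-91.5
```

```text
t 23.0 tcp [ 523.3 -134.1  202.9] yaw -86.0 gap 41.4 f [ 0.7 -0.1 -2.7]
(515.0, 134.5, 148.0, -91.5) [-268.5  -10.4    2.9] [-0.009 -0.003  0.096]
```

Call:
{"fn": "jog_arm", "kwargs": {
  "motion": [30,-20,-1,0,0,0,0,30,-60,-2,0,0,0,0,30,-105,-4,0,0,0,0.03,30,-150,-6,0,-0.004,0,0.06,30,-195,-8,0,-0.009,-0.003,0.096,30,-235,-9,0,-0.009,-0.003,0.096,30,-258,-10,0,-0.009,-0.003,0.096,30,-267,-10,0,-0.009,-0.003,0.096,30,-268.5,-10.4,0,-0.009,-0.003,0.096,30,-268.5,-10.4,0,-0.009,-0.003,0.096]
}}

```text
clock: 24.0
tcp_pos: [0.5147, 0.1338, 0.2011]
tool_rot: [[-0.026, -1.0, -0.002], [-1.0, 0.026, -0.001], [0.001, 0.002, -1.0]]
ft_force: [0.1, -0.0, -3.1]
finger_gap: 0.0418
```

```bash
python3 - <<'E'
from m import *
p=snapshot("wrist"); save(p,"w7.png",s=1.2)
print(trays(world(p),p["image"]))
E
python3 go.py 515,134.5,28.5,-91.5
```

```text
[('L', np.int64(6798), array([533.9, 339. ]), array([126.3, 128.2]), np.float32(-2.9)), ('M', np.int64(16986), array([558.3, 133.5]), array([128. , 193.9]), np.float32(-1.5))]
t 24.05 tcp [514.9 133.4 201.3] yaw -91.6 gap 41.8 f [-0.2 -0.1 -3.1]
(515.0, 134.5, 28.5, -91.5) [ -1.2  -0.2 121.8] [ 0.001 -0.001 -0.001]
```

View pics/w7.png

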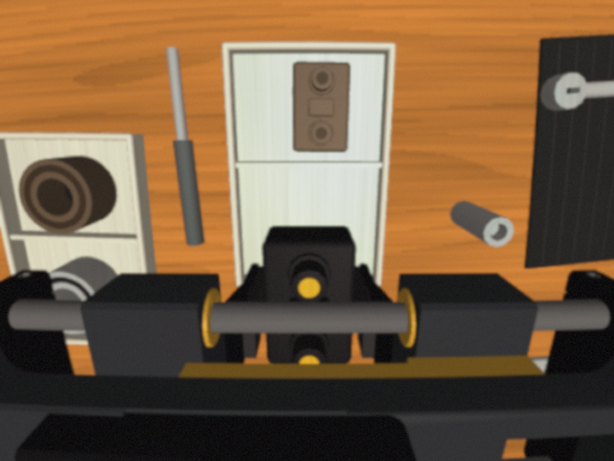

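The coil (310,290) is upright over the front bay of the old-coil tray.

Call:
{"fn": "jog_arm", "kwargs": {
  "motion": [30,-1,0,40,0,0,0,30,-1,0,75,0,0,0,30,-1,0,98,0,0,0,30,-1,0,110,0,0,0,30,-1,0,116,0,0,0,30,-1,0,119,0,0,0,30,-1,0,120.5,0,0,0,30,-1,0,121.2,0,0,0,30,-1,0,122,0,0,0,30,-1,0,122,0,0,0]
}}

```text
clock: 25.05
tcp_pos: [0.5151, 0.1344, 0.0798]
tool_rot: [[-0.027, -1.0, -0.0], [-1.0, 0.027, -0.001], [0.001, 0.0, -1.0]]
ft_force: [0.1, -0.6, -3.5]
finger_gap: 0.0415
```

Call:
{"fn": "jog_arm", "kwargs": {
  "motion": [30,0,0,0.6,0,0,0,30,0,0,1.2,0,0,0,30,0,0,1.8,0,0,0,30,0,0,1.8,0,0,0]
}}

```text
clock: 25.45
tcp_pos: [0.5152, 0.1345, 0.0792]
tool_rot: [[-0.027, -1.0, 0.001], [-1.0, 0.027, -0.001], [0.001, -0.001, -1.0]]
ft_force: [-1.8, 0.8, 6.5]
finger_gap: 0.0416
```

Call:
{"fn": "jog_arm", "kwargs": {
  "motion": [64,0,0,0,0,0,0,64,0,0,0,0,0,0,64,0,0,0,0,0,0,64,0,0,0,0,0,0,64,0,0,-15,0,0,0,64,0,0,-60,0,0,0,64,0,0,-110,0,0,0,64,0,0,-160,0,0,0,64,100,80,-170,0,0,0,64,150,100,-170,0,0,0,64,150,100,-170,0,0,0,64,150,100,-170,0,0,0]
}}

```text
clock: 26.65
tcp_pos: [0.4088, -0.014, 0.2494]
tool_rot: [[-0.027, -1.0, -0.0], [-1.0, 0.027, -0.001], [0.001, 0.0, -1.0]]
ft_force: [0.4, -0.1, -0.8]
finger_gap: 0.0639
```

```bash
python3 - <<'E'
from m import *
p=snapshot("top"); save(p,"end_top.png",(150,130,450,290),2.6); p2=snapshot("scene"); save(p2,"end_scene.png",s=1.5)
X=world(p)
for t in trays(X,p["image"]): print(t)
for n,x,y,r,z0,z1 in [("filt",.418,-.336,.04,.03,.1),("bear",.457,.344,.045,.03,.06),("coil",.515,.1345,.045,.022,.06),("oldf",.511,-.339,.045,.03,.1),("oldb",.55,.333,.045,.028,.1),("oldc",.61,.122,.045,.022,.06)]:
    m=(abs(X[...,0]-x)<r)&(abs(X[...,1]-y)<r)&(X[...,2]>z0)&(X[...,2]<z1)
    m=nd.binary_opening(m)
    print(n,m.sum(),rectfit(X[m]),np.percentile(X[m][:,2],[50,95]).round(3))
E
python3 go.py
```

```text
('L', np.int64(1788), array([501. , 342.2]), array([128.8, 197.1]), np.float32(-3.4))
('M', np.int64(1861), array([558.7, 133.1]), array([126.9, 196.6]), np.float32(-1.6))
('R', np.int64(1476), array([ 461.4, -340.4]), array([131.5, 198.7]), np.float32(-2.5))
filt 388 (array([ 417.9, -332.2]), array([60.4, 61. ]), np.float32(-53.5)) [0.071 0.077]
bear 230 (array([457.7, 344.8]), array([57.4, 59. ]), np.float32(46.0)) [0.04  0.045]
coil 272 (array([515.3, 135.7]), array([41.3, 64.1]), np.float32(0.0)) [0.034 0.05 ]
oldf 380 (array([ 511.4, -339.8]), array([59.9, 60.4]), np.float32(58.1)) [0.071 0.077]
oldb 227 (array([550.3, 332.3]), array([57.9, 58.3]), np.float32(-5.8)) [0.04  0.045]
oldc 262 (array([608.8, 123.9]), array([41.4, 63.7]), np.float32(0.2)) [0.035 0.05 ]
t 26.75 tcp [408.9 -14.5 249.3] yaw -91.8 gap 64.2 f [-0.4  0.2  0.3]
```

View pics/end_top.png

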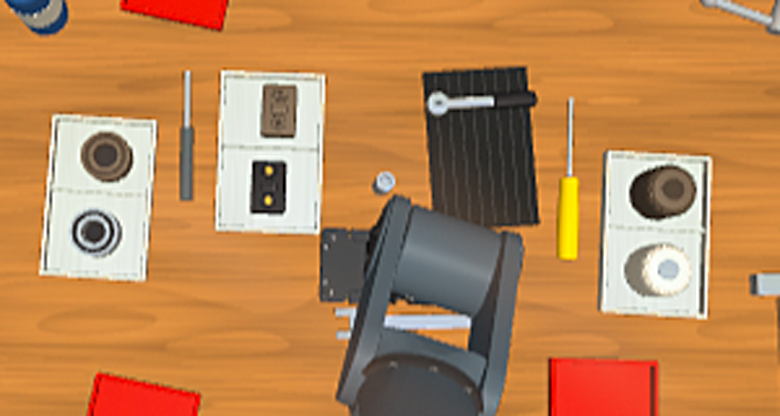

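View pics/end_scene.png

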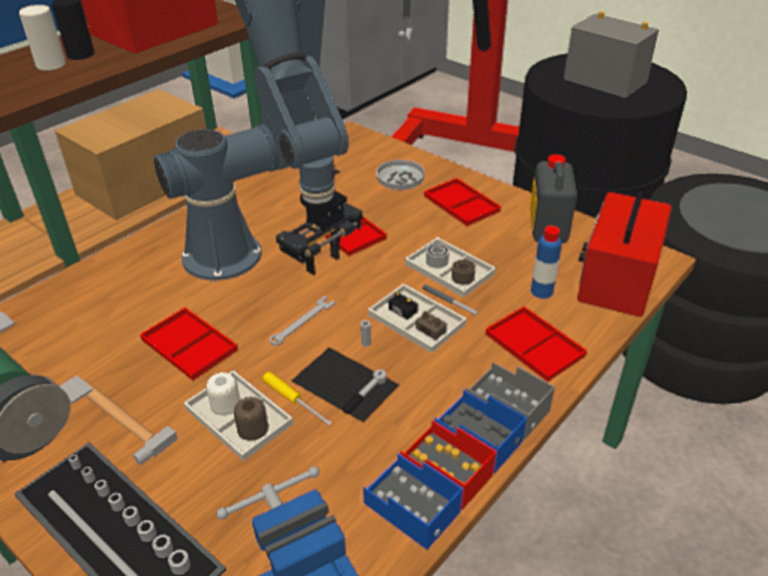

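Both views show all three new parts upright in the matching front bays: bearing at (97,232), coil at (268,187) and filter at (660,270) in the top crop. The old parts are in place and the mat is clear. Handing in.

```bash
python3 -c "from cell import *; print(close_job())"
```

```text
the job is handed in; nothing more can be done
None
```

All three new parts now stand upright in the front bays of the matching trays, and I handed the job in at about 27 s on the robot's clock. I parked the coil pack on the mat, then moved the filter to the old-filter tray, the bearing to the old-bearing tray, and the coil pack from the mat to the old-coil tray. Each part was lowered until the wrist force showed contact, and only then released.

- **New parts:** the last top-camera check put the bearing and coil pack within about 2 mm of their bay centres. The filter read 4 mm off sideways from where it was released, which still leaves it well inside the bay. Part heights matched standing on the tray floor.
- **Old parts:** the filter and bearing measured within about 1 mm of where they started. The old coil differs by 2 to 5 mm from the first top reading, which was a poor fit. It agrees within about 1 mm with the wrist-camera reading taken before I picked up the bearing.
- **Forces:** the wrist force read no more than about 7 N at any check, and the gripper was clear of everything at hand-in.

No check failed.

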